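# Charge the tumbler from the tipping tray

## Task

Load the tumbler: slide the hopper's lid fully open, then tip the tray so that all four brass castings slide into the hopper. Let the tray back down gently until it rests level (do not let it drop), and slide the lid fully shut. Spill no casting and do not knock over the paint jars.

Things in the scene. Friction and masses are not known exactly. Their poses are not given: they have to be found in the camera images.
- tumbler: Bench tumbler loading unit, fixed, 200 mm (its x) by 560 mm (its y, -370 to +190). Origin on the bench straight below the tray's hinge line, mid-width; z up; -y points from tray to hopper. In its frame: hopper x +-97, y -190 to 0 mm; motor housing with two lid rails (tops 135 mm high) y -370 to -190; tray y -20 to +200.
- tray (a joint): Angle of the tipping tray (rad): 0 = level on its support, 1.15 = fully tipped to the hopper (stop). Hinge line level along the unit's x, 165 mm above the bench at unit y = 0. Unsprung: its weight brings it back down. Aluminium tray 168 x 220 mm, floor 4 mm thick, walls 40 mm high on three sides, open on the hopper side.
- bail_mid (a point): Middle of the tray's bail: round steel crossbar 12 mm thick, 218 mm long along the unit's x, held over the tray by an arm at each end, rigid with the tray, 130 mm from the hinge line. Tray level: bar 65 mm to the tray side (+y) of the hinge line, 278 mm above the bench. Fully tipped: 77 mm to the hopper side, 270 mm above the bench.
- tray_floor (a point): Centre of the tray's inner floor, 90 mm from the hinge line; moves with the tray.
- lid (a joint): Travel of the hopper's sliding lid (m): 0 = shut, 0.165 = fully open. It slides level along the unit's -y, away from the tray and over the motor housing, against light friction. Aluminium plate 190 x 186 mm, 5 mm thick, top at 135.5 mm.
- lid_grip (a point): Centre of the lid's grip: an upright black block 70 mm (unit's x) by 14 mm (unit's y) by 35 mm high on top of the lid, from 135 to 170 mm above the bench. With the lid shut it stands at the unit's x = 0, y = -111 mm.
- hopper_mouth (a point): Centre of the hopper's mouth, level with its rim 130 mm above the bench. Open steel hopper, 194 mm (unit's x) by 190 mm (unit's y) outside, walls 5 mm, inner floor 25 mm above the bench.
- casting0: One of the four loose brass castings lying in the tray: a medallion blank, 62 mm round, 13 mm thick with a 5 mm raised boss and a small lug (71 mm over it), about 120 g. Origin at the centre of its underside, z along its axis.
- casting1: One of the four loose brass castings lying in the tray: a medallion blank, 62 mm round, 13 mm thick with a 5 mm raised boss and a small lug (71 mm over it), about 120 g. Origin at the centre of its underside, z along its axis.
- casting2: One of the four loose brass castings lying in the tray: a medallion blank, 62 mm round, 13 mm thick with a 5 mm raised boss and a small lug (71 mm over it), about 120 g. Origin at the centre of its underside, z along its axis.
- casting3: One of the four loose brass castings lying in the tray: a medallion blank, 62 mm round, 13 mm thick with a 5 mm raised boss and a small lug (71 mm over it), about 120 g. Origin at the centre of its underside, z along its axis.
- jar_a: Closed paint jar, 70 mm round, 85 mm tall, standing on the bench beyond the hopper, white cap. Bystander. Origin at the centre of its underside.
- jar_b: Closed paint jar, 70 mm round, 85 mm tall, standing on the bench beyond the tray, red cap. Bystander. Origin at the centre of its underside.

How it is judged:
On the way, in this order (a step that is already met when the one before it is completed fails the run):
1. the lid is slid open (at least 140 of 165 mm) (value of joint lid above 0.14 m), for 0.1 s.
2. all four castings are inside the hopper (x of casting0 in the frame of tumbler between -0.097 and 0.097 m and y of casting0 in the frame of tumbler between -0.19 and 0 m and z of casting0 in the frame of tumbler between 0.015 and 0.125 m and x of casting1 in the frame of tumbler between -0.097 and 0.097 m and y of casting1 in the frame of tumbler between -0.19 and 0 m and z of casting1 in the frame of tumbler between 0.015 and 0.125 m and x of casting2 in the frame of tumbler between -0.097 and 0.097 m and y of casting2 in the frame of tumbler between -0.19 and 0 m and z of casting2 in the frame of tumbler between 0.015 and 0.125 m and x of casting3 in the frame of tumbler between -0.097 and 0.097 m and y of casting3 in the frame of tumbler between -0.19 and 0 m and z of casting3 in the frame of tumbler between 0.015 and 0.125 m), for 0.2 s.
At the end, for the whole second after the job is handed in: All four castings lie at rest inside the hopper below its rim, the tray is down level (within 0.04 rad), and the lid is shut (within 8 mm) (all of step 2 and linear speed of each of casting0, casting1, casting2, casting3 below 0.03 m/s and value of joint tray below 0.04 rad and value of joint lid below 0.008 m); the robot touches nothing.
It fails at once if a casting is spilled onto the bench or the unit's foot ((height (world z) of casting0 below 0.1 m and not (x of casting0 in the frame of tumbler between -0.097 and 0.097 m and y of casting0 in the frame of tumbler between -0.19 and 0 m)) or (height (world z) of casting1 below 0.1 m and not (x of casting1 in the frame of tumbler between -0.097 and 0.097 m and y of casting1 in the frame of tumbler between -0.19 and 0 m)) or (height (world z) of casting2 below 0.1 m and not (x of casting2 in the frame of tumbler between -0.097 and 0.097 m and y of casting2 in the frame of tumbler between -0.19 and 0 m)) or (height (world z) of casting3 below 0.1 m and not (x of casting3 in the frame of tumbler between -0.097 and 0.097 m and y of casting3 in the frame of tumbler between -0.19 and 0 m))).
It fails at once if the tray drops back (falls faster than 3 rad/s) (velocity of joint tray below -3 rad/s).
It fails at once if a paint jar is knocked over (angle between any of jar_a, jar_b's own z axis and vertical above 0.5 rad).
It also fails if it takes over 64 s, if anything falls off the work surface, if the arm or the gripper's body presses on something with over 40 N, if the wrist force passes 120 N, or if a joint passes its speed limit or range.

## Robot

A 6-joint arm with a two-finger parallel gripper is mounted at the origin on the work surface. World frame = base frame: x ahead of the robot, y to its left, z up, the work surface at z = 0. Lengths are in m, angles in rad, forces in N, time in s.
With the tool pointing down it reaches from about 0.25 to 0.775 m from the base axis. Payload 4 kg.
Tool frame: the origin (TCP) lies between the finger pads; the fingertips stand 11 mm ahead of it and the grasp point (between the pads) lies 8 mm behind it (robot.tip_extent is the z of the fingertips in the tool frame, in m); z points along the fingers, y is the line along which they close (so a half turn about z gives the same grasp; the last joint's range is limited). The gripper opens to 94 mm and grips with 3 to 60 N. Pads are 16 mm wide; open, the fingers measure 119 mm over their backs; the gripper's body (75 mm by 177 mm) begins 78 mm behind the grasp point.
Start: joints at [1.239, 0.087, 1.371, -0, 1.684, -0.103], TCP at [0.125, 0.536, 0.217] pointing down, gripper open.
Joint ranges: [-3.1, 3.1], [-0.76, 2.03], [0.27, 2.55], [-1.08, 4.22], [0.17, 2.65], [-2.57, 2.57]. Speed limits (rad/s): [2.79, 2.79, 3.14, 3.14, 3.14, 3.14].

## Interface

Orientations are given as [roll, pitch, yaw] about the fixed x, y, z axes, in that order (R = Rz(yaw) Ry(pitch) Rx(roll)).
In Python, from bench import robot, imaging gives the robot as it stands.
- The arm moves only by the shell command python3 -m pendant 'ROWS'. ROWS is JSON, a list of rows, each a list of 7 numbers: the shift along the world's x, y, z in cm, then the turn, a rotation vector about the world's x, y, z in degrees, then the opening, from 0 (shut) to 1 (fully open). In form: [[dx, dy, dz, ax, ay, az, jaw], ...]. A call has 1 to 8 rows; each row shifts and turns the commanded pose from where the row before left it; what a row does not reach is not made up. A row lasts 1/10 s, in which the tool goes at most 50 mm and 8.59 degrees, less where a joint would pass 70% of its speed; a pose out of reach is approached as far as the arm can. A call is refused whole if a number of a shift passes 5 or a number of a turn 8.59, either way. A call with a gripper value outside its range is refused whole. The fingers move at their own pace and stop on an object; the grip force is fixed at half the most. Time passes only in rows, so rows that do not move let the fingers close. It gives the time, the measured TCP pose, the force, the opening and the grip force at its end, in the units of the state.
- robot.get_obs(): the state, without advancing time (a new reading comes with each control period).
- imaging.snapshot(name): name is "scene" or "top"; returns the picture (400x640x3 uint8, red, green, blue); there is no depth.
- imaging.camera_params(name): a dict with "camera_matrix" (3x3 intrinsics, pixels), "R" (3x3) and "t" (3): a world point X has camera coordinates R X + t. Camera axes: x right, y down, z forward; pixel columns grow to the right and rows downward; lengths in m; the calibration is good to about 2 mm. A picture is of the moment at which its call begins. camera_params takes no time and is no camera call.
- robot.close_job(): hands the job in; it is judged then, once.
The state is a dict: "time": time; "joint_positions": joint angles; "qvel": joint speeds; "joint_torque": joint torques, N m; "tool_pos": TCP position; "ee_rot": TCP orientation; "wrist_force": force on the tool from outside, world axes, zero at the start; "wrist_torque": the same for the moment, N m; "width": finger opening in m; "finger_force": force on a finger pad.
Only numpy, scipy, OpenCV 4.12 (cv2) and the standard library are available. Lean on these libraries where they do the work, as an engineer would, in place of code of your own. Each camera call takes 0.05 s, during which the arm holds its last target. There are 200 camera calls.

## Working session

There is one attempt and no reset: what is moved stays moved. The work goes in short steps, Python scripts to look and compute and a shell command to move; the robot and the scene stay as the last step left them, time stands still between calls to the robot, and variables do not carry over. Pictures are saved under pics/ and viewed, at most 10 in all, crops included, and the job is handed in when it is done.

```bash
mkdir -p pics; ls; python3 - <<'E'
from bench import robot, imaging
import cv2
for n in ("scene","top"):
    im=imaging.snapshot(n); cv2.imwrite(f"pics/{n}0.png",im[:,:,::-1])
    p=imaging.camera_params(n); print(n,p["camera_matrix"],p["R"],p["t"])
print(robot.get_obs())
E
```

```text
pics
scene [[433.78301363   0.         323.23171958]
 [  0.         433.78301363 200.25772504]
 [  0.           0.           1.        ]] [[-0.33792297  0.941158    0.00544798]
 [ 0.7697801   0.27971096 -0.57375986]
 [-0.54152254 -0.18969289 -0.81900546]] [ 0.09963655 -0.3970974   1.36871029]
top [[379.07385562   0.         315.97298901]
 [  0.         379.07385562 197.63383135]
 [  0.           0.           1.        ]] [[-0.0199889  -0.99949322 -0.02477405]
 [-0.98452111  0.02399282 -0.17361604]
 [ 0.17412245  0.02092018 -0.98450176]] [0.13287595 0.64630872 0.74433421]
{'time': 0.1, 'joint_positions': array([ 1.23891662e+00,  8.78828470e-02,  1.37211355e+00, -1.31459791e-05,
        1.68364533e+00, -1.03102361e-01]), 'qvel': array([-0.00072255,  0.00020691, -0.00365561, -0.00059914,  0.00031469,
       -0.0001932 ]), 'joint_torque': array([ 2.34534316e-03, -3.41256344e+01, -3.03300512e+01,  7.20806862e-02,
        3.05096002e-02, -1.05611448e-04]), 'tool_pos': array([0.12458072, 0.53519649, 0.21541499]), 'ee_rot': array([-3.13955312e+00, -1.97894053e-04,  2.91281364e+00]), 'wrist_force': array([-0.5369297 ,  0.37760881, -0.05330848]), 'wrist_torque': array([0.02461341, 0.01915934, 0.02472632]), 'finger_force': 0.0, 'width': 0.09402534318005654}
```

View pics/scene0.png

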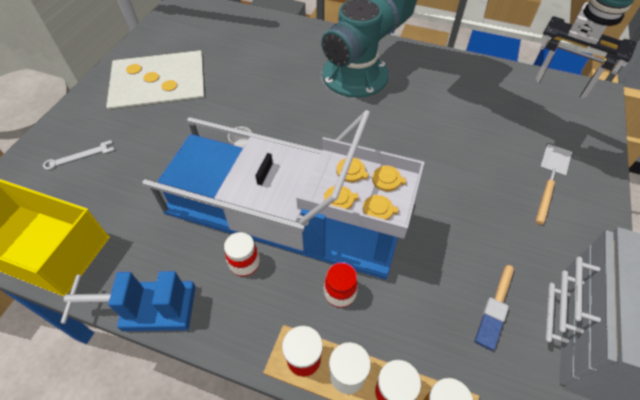

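View pics/top0.png

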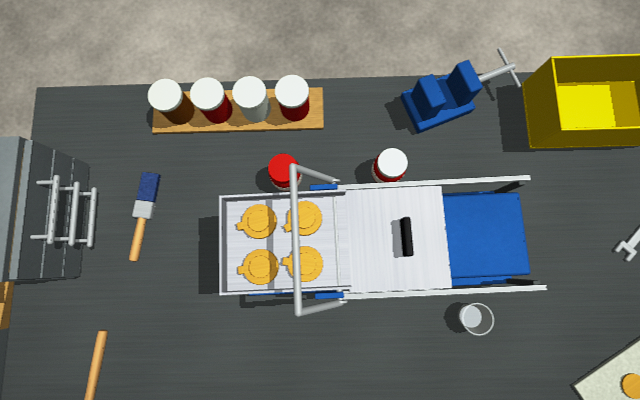

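The scene picture shows the tray with four castings at (365,190), the bail from about (366,114) to (303,220), and the grip at (264,169). In the top picture the bail runs (292,166) to (298,314) and the grip is at (406,237). I'll enlarge both to get exact pixels.

```bash
python3 - <<'E'
import cv2
a=cv2.imread("pics/scene0.png")[100:240,220:420]; cv2.imwrite("pics/s_c.png",cv2.resize(a,None,fx=4,fy=4,interpolation=cv2.INTER_CUBIC))
b=cv2.imread("pics/top0.png")[150:330,270:430]; cv2.imwrite("pics/t_c.png",cv2.resize(b,None,fx=3.333333,fy=3.333333,interpolation=cv2.INTER_CUBIC))
E
```

```text
(no output)
```

View pics/s_c.png

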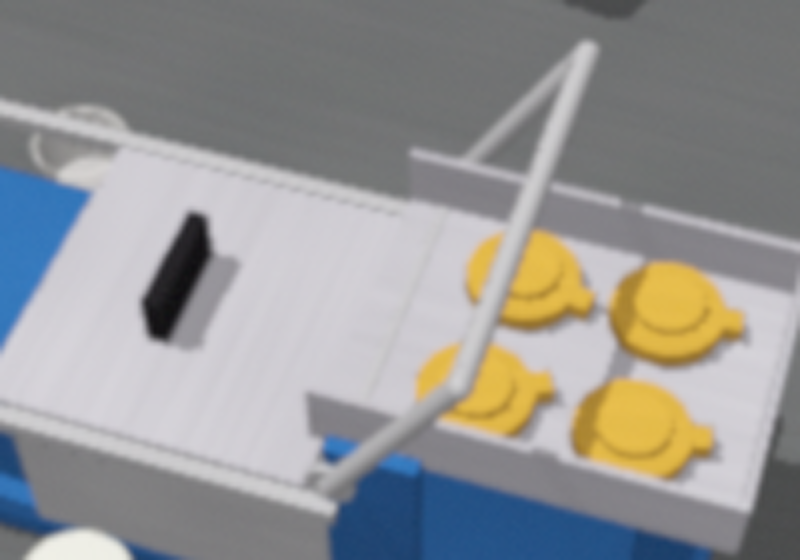

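View pics/t_c.png

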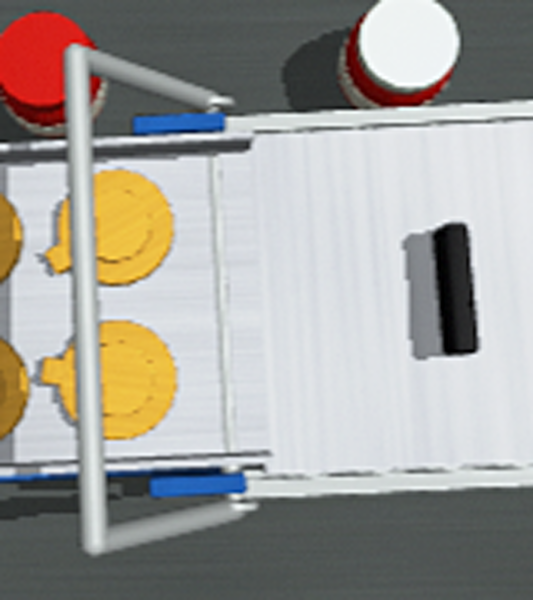

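Pixels read: bail's ends at scene (367,111.8)/(334.8,196.3) and top (298.5,313.5)/(292.8,165). The grip's top is near scene (263.5,164.5) and top (408.3,236.7). The jar caps are at scene (240,243)/(342,275) and top (393,164)/(283,167).

```bash
cat > h.py <<'E'
import numpy as np, cv2
from bench import robot, imaging
P={}
for n in ("scene","top"):
    p=imaging.camera_params(n); P[n]=np.array(p["camera_matrix"])@np.c_[p["R"],p["t"]]
def tri(s,t):
    X=cv2.triangulatePoints(P["scene"],P["top"],np.array(s,float).reshape(2,1),np.array(t,float).reshape(2,1))[:,0]; X=X[:3]/X[3]
    r=[proj(n,X)-np.array(q) for n,q in (("scene",s),("top",t))]
    return X, np.round(np.concatenate(r),1)
def proj(n,X):
    q=P[n]@np.r_[X,1]; return q[:2]/q[2]
E
cat > m.py <<'E'
from h import *
pts=dict(bailA=((367,111.8),(298.5,313.5)),bailB=((334.8,196.3),(292.8,165)),grip=((263.5,164.5),(408.3,236.7)),jarA=((240,243),(393,164)),jarB=((342,275),(283,167)))
W={}
for k,(s,t) in pts.items():
    X,r=tri(s,t); W[k]=X; print(k,X.round(4),r)
d=W["bailB"]-W["bailA"]; print("len",np.linalg.norm(d),"yaw",np.degrees(np.arctan2(d[1],d[0])))
x=d[:2]/np.linalg.norm(d[:2]); y=np.array([-x[1],x[0]]); m=(W["bailA"]+W["bailB"])/2
print("mid",m,"origin from bail",m[:2]-.065*y,"from grip",W["grip"][:2]+.111*y,"y",y)
E
python3 m.py
```

```text
bailA [0.4399 0.1435 0.279 ] [-0.4  0.  -0.6  0.2]
bailB [0.6615 0.1501 0.2806] [-0.7 -0.  -0.9  0.3]
grip [ 0.5549 -0.0462  0.1654] [-0.4 -0.1 -0.6  0.2]
jarA [ 0.7108 -0.041   0.0836] [-0.7 -0.2 -0.9  0.3]
jarB [0.7094 0.187  0.0875] [-0.8 -0.  -1.   0.3]
len 0.221613776336786 yaw 1.7073985428679752
mid [0.55070134 0.14678183 0.27976845] origin from bail [0.55263803 0.08181069] from grip [0.55161489 0.0647348 ] y [-0.02979532  0.99955602]
```

```bash
python3 - <<'E'
from h import *
for k,s,t in (("tray rear +x",(407,227.5),(220,196)),("tray rear -x",(421,161),(219,294)),("hinge +x",(302,221),(338,180.8)),("lid -x",(250.5,138),(451.5,291)),("gripL",(268,153.5),(410.2,255)),("gripR",(257.5,175),(406.5,218))):
    X,r=tri(s,t); print(k,X.round(4),r)
o=np.array([.5526,.0818]); a=np.radians(1.7); R=np.array([[np.cos(a),-np.sin(a)],[np.sin(a),np.cos(a)]])
for q in ((0,-.111,.17),(0,-.118,.17),(0,-.104,.17),(0.035,-.111,.17),(-.035,-.111,.17)):
    X=np.r_[o+R@q[:2],q[2]]; print(q,X.round(3),proj("scene",X).round(1),proj("top",X).round(1))
E
```

```text
tray rear +x [0.6301 0.2838 0.2031] [-0.5  0.  -0.7  0.2]
tray rear -x [0.4656 0.2762 0.2086] [ 1.  -0.1  1.5 -0.5]
hinge +x [0.6599 0.0805 0.1614] [-2.2 -0.3 -3.   0.9]
lid -x [ 0.456  -0.1303  0.1188] [-0.2 -0.  -0.4  0.1]
gripL [ 0.5229 -0.0487  0.1659] [ 0.1  0.   0.1 -0. ]
gripR [ 0.5882 -0.0445  0.169 ] [-0.3 -0.1 -0.5  0.2]
(0, -0.111, 0.17) [ 0.556 -0.029  0.17 ] [269.9 165.5] [398.6 236.4]
(0, -0.118, 0.17) [ 0.556 -0.036  0.17 ] [266.9 164.7] [402.5 236.2]
(0, -0.104, 0.17) [ 0.556 -0.022  0.17 ] [273.  166.3] [394.6 236.6]
(0.035, -0.111, 0.17) [ 0.591 -0.028  0.17 ] [263.7 177.7] [396.9 216.8]
(-0.035, -0.111, 0.17) [ 0.521 -0.03   0.17 ] [276.  153.8] [400.3 256.3]
```

```bash
python3 - <<'E'
import cv2
a=cv2.imread("pics/scene0.png")[140:200,240:300]; b=cv2.imread("pics/top0.png")[207:267,375:435]
cv2.imwrite("pics/g.png",cv2.resize(cv2.hconcat([a,b]),None,fx=6.5,fy=6.5,interpolation=cv2.INTER_CUBIC))
E
```

```text
(no output)
```

View pics/g.png

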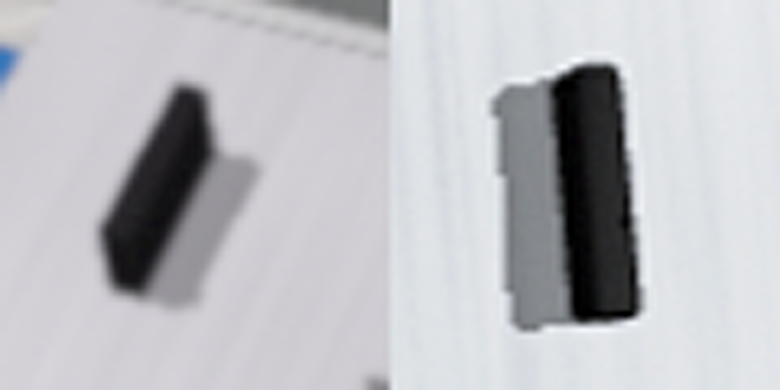

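Bail and tray rear agree on the unit's origin, about (0.552, 0.082), yaw about 2°, bar at z 0.279 and grip top at z 0.168, all matching the given heights. The grip sits about 17 mm further along -y than for a shut lid, so the lid starts slightly ajar. Now I move above the grip.

```bash
python3 -m pendant '[[0,0,4.8,0,0,5,1],[0,0,4.8,0,0,5,1],[0,0,4.8,0,0,5,1],[2.7,-3.65,0,0,0,0,1],[2.7,-3.65,0,0,0,0,1],[2.7,-3.65,0,0,0,0,1],[2.7,-3.65,0,0,0,0,1],[2.7,-3.65,0,0,0,0,1]]' && python3 -m pendant '[[2.7,-3.65,0,0,0,0,1],[2.7,-3.65,0,0,0,0,1],[2.7,-3.65,0,0,0,0,1],[2.7,-3.65,0,0,0,0,1],[2.7,-3.65,0,0,0,0,1],[2.7,-3.65,0,0,0,0,1],[2.7,-3.65,0,0,0,0,1],[2.7,-3.65,0,0,0,0,1]]' && python3 -m pendant '[[2.7,-3.65,0,0,0,0,1],[2.7,-3.65,0,0,0,0,1],[2.7,-3.65,0,0,0,0,1],[0,0,0,0,0,0,1],[0,0,0,0,0,0,0.6]]'
```

```text
time: 0.9
tool_pos: [0.2603, 0.3516, 0.36]
ee_rot: [-3.141, -0.0, -3.108]
wrist_force: [0.3, -0.1, 0.8]
width: 0.0939
finger_force: 0.0
time: 1.7
tool_pos: [0.4764, 0.0594, 0.3601]
ee_rot: [3.141, -0.001, -3.109]
wrist_force: [0.2, 1.0, -0.2]
width: 0.0937
finger_force: 0.0
time: 2.2
tool_pos: [0.5568, -0.0489, 0.3589]
ee_rot: [3.14, -0.003, -3.11]
wrist_force: [0.7, 0.2, 0.9]
width: 0.0889
finger_force: 0.0
```

```bash
python3 -m pendant '[[-0.1,0.2,-4.5,0,0,0,0.5],[0,0,-4.5,0,0,0,0.5],[0,0,-4.5,0,0,0,0.5],[0,0,-4,0,0,0,0.5],[0,0,-2,0,0,0,0.5],[0,0,-1.1,0,0,0,0.5],[0,0,0,0,0,0,0.5]]' ; python3 - <<'E'
from h import *
for n in ("scene","top"):
    cv2.imwrite(f"pics/{n}1.png",imaging.snapshot(n)[:,:,::-1])
a=cv2.imread("pics/scene1.png")[100:220,200:360];b=cv2.imread("pics/top1.png")[170:290,340:500]
cv2.imwrite("pics/d1.png",cv2.resize(cv2.hconcat([a,b]),None,fx=2.5,fy=2.5))
E
```

```text
time: 2.9
tool_pos: [0.5546, -0.045, 0.1537]
ee_rot: [3.141, -0.002, -3.107]
wrist_force: [-0.3, 0.3, 0.5]
width: 0.0472
finger_force: 0.0
```

View pics/d1.png

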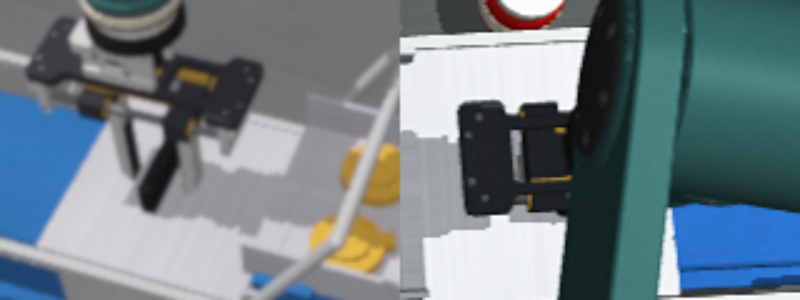

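The picture shows the black grip block standing between the two fingers (crop (155,175)), clear on both sides. Closing on it.

```bash
python3 -m pendant '[[0,0,0,0,0,0,0],[0,0,0,0,0,0,0],[0,0,0,0,0,0,0],[0,0,0,0,0,0,0],[0,0,0,0,0,0,0],[0,0,0,0,0,0,0]]'
```

```text
time: 3.6
tool_pos: [0.5559, -0.0463, 0.1548]
ee_rot: [3.141, 0.001, -3.109]
wrist_force: [0.7, 0.1, 1.0]
width: 0.0141
finger_force: 30.0
```

```bash
python3 -m pendant '[[0.03,-1,0,0,0,0,0],[0.07,-2.2,0,0,0,0,0],[0.07,-2.2,0,0,0,0,0],[0.07,-2.2,0,0,0,0,0],[0.07,-2.2,0,0,0,0,0],[0.07,-2.2,0,0,0,0,0],[0.07,-2,0,0,0,0,0],[0,-0.5,0,0,0,0,0]]'; python3 -m pendant '[[0,0,0,0,0,0,0],[0,-0.3,0,0,0,0,0],[0,0,0,0,0,0,0]]'
```

```text
time: 4.4
tool_pos: [0.56, -0.1936, 0.1548]
ee_rot: [-3.141, 0.0, -3.111]
wrist_force: [-1.2, 1.8, 2.5]
width: 0.014
finger_force: 30.0
time: 4.7
tool_pos: [0.5601, -0.1941, 0.1548]
ee_rot: [-3.141, -0.0, -3.108]
wrist_force: [-2.1, -0.9, 2.9]
width: 0.0135
finger_force: 30.0
```

```bash
python3 -m pendant '[[0,-0.3,0,0,0,0,0],[0,-0.2,0,0,0,0,0],[0,0,0,0,0,0,0]]'
```

```text
time: 5.0
tool_pos: [0.56, -0.1941, 0.1547]
ee_rot: [3.133, -0.001, -3.105]
wrist_force: [-3.4, 12.8, 6.6]
width: 0.0142
finger_force: 30.1
```

```bash
python3 -m pendant '[[0,0.5,0,0,0,0,0.4],[0,0,0,0,0,0,0.5],[0,0,0,0,0,0,0.5],[0,0,0,0,0,0,0.5],[0,0,3,0,0,0,0.5],[0,0,4.5,0,0,0,0.5],[0,0,4.5,0,0,0,0.5],[0,0,4.5,0,0,0,0.5]]'; python3 -m pendant '[[0,4.2,3,0,0,0,0.5],[-0.1,4.8,1,0,0,0,0.5],[-0.1,4.8,0,0,0,0,0.5],[-0.2,4.8,0,0,0,0,0.5],[-0.2,4.8,0,0,0,0,0.5],[-0.2,4.8,0,0,0,0,0.5],[-0.2,4.8,0,0,0,0,0.5],[0,1,0,0,0,0,0.5]]'
```

```text
time: 5.8
tool_pos: [0.56, -0.1947, 0.3209]
ee_rot: [-3.142, -0.0, -3.109]
wrist_force: [0.8, -0.2, 0.3]
width: 0.0471
finger_force: 0.0
time: 6.6
tool_pos: [0.5497, 0.1485, 0.3583]
ee_rot: [3.14, -0.0, -3.103]
wrist_force: [0.2, 0.0, 0.9]
width: 0.0474
finger_force: 0.0
```

Over the bail now. I take one combined picture here to confirm the lid is open and the alignment is right before lowering.

```bash
python3 -m pendant '[[0,0,-3,0,0,0,0.5],[0,0,-3,0,0,0,0.5],[0,0,-2,0,0,0,0.5],[0,0,-1,0,0,0,0.5],[0,0,0,0,0,0,0.5]]'; python3 - <<'E'
from h import *
for n in ("scene","top"):
    cv2.imwrite(f"pics/{n}2.png",imaging.snapshot(n)[:,:,::-1])
a=cv2.imread("pics/scene2.png")[60:240,140:440];b=cv2.imread("pics/top2.png")[150:330,210:510]
cv2.imwrite("pics/d2.png",cv2.resize(cv2.vconcat([a,b]),None,fx=1.65,fy=1.65,interpolation=cv2.INTER_CUBIC))
E
```

```text
time: 7.1
tool_pos: [0.5499, 0.1434, 0.2668]
ee_rot: [-3.141, -0.003, -3.11]
wrist_force: [0.0, 0.2, -0.2]
width: 0.0468
finger_force: 0.0
```

View pics/d2.png

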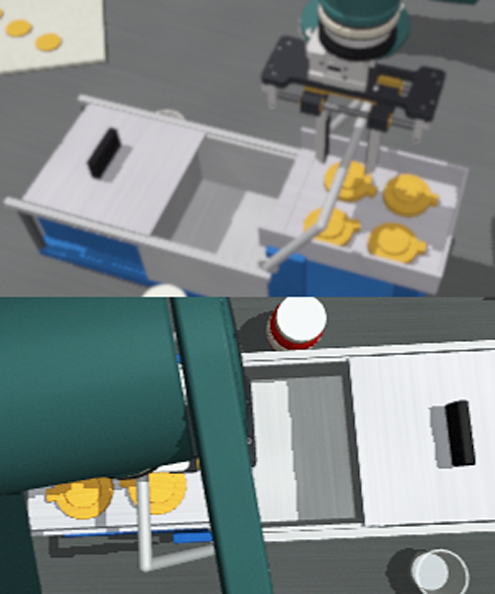

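Lid is open (grip at the far end, hopper mouth clear) and the bar lies between the fingers, seen in the scene crop at (345,150). I narrow the jaws to a loose cage and tip along the arc slowly.

```bash
python3 -m pendant '[[0,0,0,0,0,0,0.2],[0,0,0.2,0,0,0,0.2],[0,0,0,0,0,0,0.2],[0,0,0,0,0,0,0.2],[0,0,0,0,0,0,0.2]]'; python3 -m pendant '[[0.02,-0.6,0.31,0,0,0,0.2],[0.02,-0.6,0.31,0,0,0,0.2],[0.02,-0.63,0.24,0,0,0,0.2],[0.02,-0.63,0.24,0,0,0,0.2],[0,0,0,0,0,0,0.2]]'
```

```text
time: 7.7
tool_pos: [0.5503, 0.1444, 0.2708]
ee_rot: [3.141, 0.0, -3.109]
wrist_force: [1.0, -0.1, 0.2]
width: 0.0187
finger_force: 0.0
time: 8.2
tool_pos: [0.5507, 0.1209, 0.2822]
ee_rot: [3.138, 0.0, -3.107]
wrist_force: [-0.9, 5.6, 1.2]
width: 0.0188
finger_force: 3.0
```

```bash
python3 -m pendant '[[0.02,-0.66,0.18,0,0,0,0.2],[0.02,-0.66,0.18,0,0,0,0.2],[0,0,0,0,0,0,0.2],[0.02,-0.67,0.1,0,0,0,0.2],[0.02,-0.67,0.1,0,0,0,0.2],[0,0,0,0,0,0,0.2],[0.02,-0.68,0.03,0,0,0,0.2],[0.02,-0.68,0.03,0,0,0,0.2]]'; python3 -m pendant '[[0,0,0,0,0,0,0.2],[0.02,-0.68,-0.04,0,0,0,0.2],[0.02,-0.68,-0.04,0,0,0,0.2],[0.02,-0.67,-0.1,0,0,0,0.2],[0.02,-0.67,-0.1,0,0,0,0.2],[0.02,-0.66,-0.18,0,0,0,0.2],[0.02,-0.66,-0.18,0,0,0,0.2],[0,0,0,0,0,0,0.2]]'
```

```text
time: 9.0
tool_pos: [0.5525, 0.0808, 0.2887]
ee_rot: [3.139, 0.002, -3.107]
wrist_force: [-0.7, 5.3, 2.6]
width: 0.019
finger_force: 2.5
time: 9.8
tool_pos: [0.5533, 0.0379, 0.2805]
ee_rot: [-3.141, -0.002, -3.11]
wrist_force: [-0.2, 1.5, 1.2]
width: 0.0191
finger_force: 0.5
```

```bash
python3 -m pendant '[[0.02,-0.63,-0.24,0,0,0,0.2],[0.02,-0.63,-0.24,0,0,0,0.2],[0.02,-0.6,-0.31,0,0,0,0.2],[0.02,-0.6,-0.31,0,0,0,0.2],[0,0,0,0,0,0,0.2],[0,0,0,0,0,0,0.2]]'; python3 - <<'E'
from h import *
for n in ("scene","top"):
    cv2.imwrite(f"pics/{n}3.png",imaging.snapshot(n)[:,:,::-1])
a=cv2.imread("pics/scene3.png")[60:240,140:440];b=cv2.imread("pics/top3.png")[150:330,210:510]
cv2.imwrite("pics/d3.png",cv2.resize(cv2.vconcat([a,b]),None,fx=1.65,fy=1.65,interpolation=cv2.INTER_CUBIC))
E
```

```text
time: 10.4
tool_pos: [0.5541, 0.0146, 0.2699]
ee_rot: [3.141, -0.001, -3.109]
wrist_force: [-0.4, 1.1, -0.9]
width: 0.0189
finger_force: 0.4
```

View pics/d3.png

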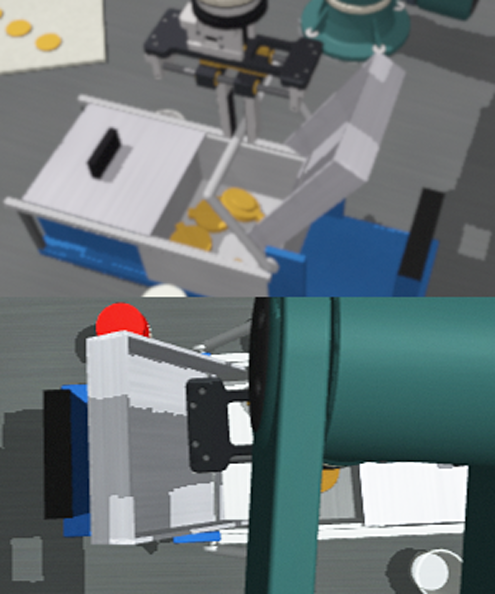

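The castings show in the hopper at scene crop (190,238), (208,214) and (240,203); the tray floor looks empty as far as it is visible. I tip to the stop to make sure, then let the tray down along the same arc.

```bash
python3 -m pendant '[[0.02,-0.57,-0.37,0,0,0,0.2],[0.02,-0.57,-0.37,0,0,0,0.2],[0.02,-0.4,-0.3,0,0,0,0.2],[0,0,0,0,0,0,0.2],[0,0,0,0,0,0,0.2],[0,0,0,0,0,0,0.2]]'; python3 - <<'E'
from h import *
for n in ("scene","top"):
    cv2.imwrite(f"pics/{n}4.png",imaging.snapshot(n)[:,:,::-1])
a=cv2.imread("pics/scene4.png")[110:230,220:380];cv2.imwrite("pics/d4.png",cv2.resize(a,None,fx=4.5,fy=4.5,interpolation=cv2.INTER_CUBIC))
E
```

```text
time: 11.1
tool_pos: [0.555, 0.0016, 0.2606]
ee_rot: [3.137, 0.002, -3.106]
wrist_force: [-0.4, 6.9, 3.1]
width: 0.019
finger_force: 3.5
```

View pics/d4.png

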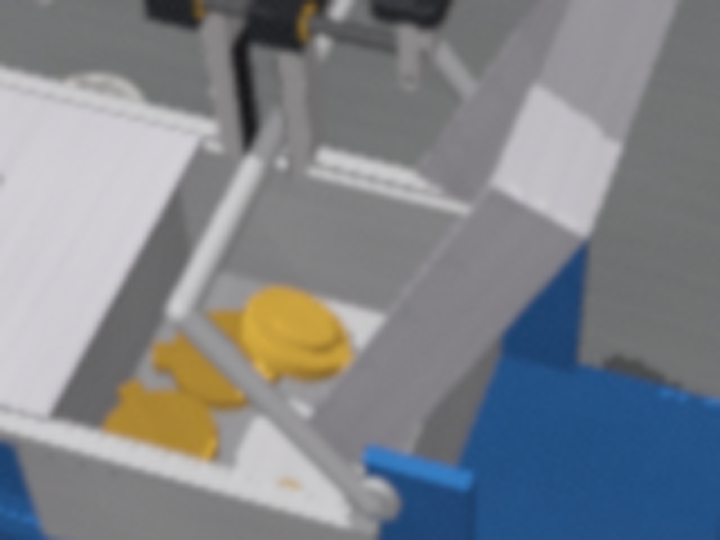

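Four castings are in the hopper: three in plain view, and the fourth's lug shows behind the wall at (288,483). The tray is at its stop. Lowering by the reverse arc.

```bash
python3 -m pendant '[[-0.02,0.4,0.3,0,0,0,0.2],[-0.02,0.57,0.37,0,0,0,0.2],[-0.02,0.57,0.37,0,0,0,0.2],[-0.02,0.6,0.31,0,0,0,0.2],[-0.02,0.6,0.31,0,0,0,0.2],[-0.02,0.63,0.24,0,0,0,0.2],[-0.02,0.63,0.24,0,0,0,0.2],[-0.02,0.66,0.18,0,0,0,0.2]]'; python3 -m pendant '[[-0.02,0.66,0.18,0,0,0,0.2],[-0.02,0.67,0.1,0,0,0,0.2],[-0.02,0.67,0.1,0,0,0,0.2],[-0.02,0.68,0.04,0,0,0,0.2],[-0.02,0.68,0.04,0,0,0,0.2],[-0.02,0.68,-0.03,0,0,0,0.2],[-0.02,0.68,-0.03,0,0,0,0.2],[-0.02,0.67,-0.1,0,0,0,0.2]]'; python3 -m pendant '[[-0.02,0.67,-0.1,0,0,0,0.2],[-0.02,0.66,-0.18,0,0,0,0.2],[-0.02,0.66,-0.18,0,0,0,0.2],[-0.02,0.63,-0.24,0,0,0,0.2],[-0.02,0.63,-0.24,0,0,0,0.2],[-0.02,0.4,-0.2,0,0,0,0.2],[-0.02,0.4,-0.2,0,0,0,0.2],[0,0,0,0,0,0,0.2]]'
```

```text
time: 12.0
tool_pos: [0.5532, 0.0467, 0.2833]
ee_rot: [3.141, -0.0, -3.108]
wrist_force: [0.4, 2.3, -1.1]
width: 0.019
finger_force: 0.6
time: 12.8
tool_pos: [0.5516, 0.1005, 0.2861]
ee_rot: [3.141, 0.0, -3.108]
wrist_force: [0.9, 2.0, -1.2]
width: 0.0188
finger_force: 0.8
time: 13.6
tool_pos: [0.5502, 0.1411, 0.2724]
ee_rot: [3.141, -0.0, -3.108]
wrist_force: [1.3, 2.5, -0.4]
width: 0.0185
finger_force: 1.2
```

```bash
python3 -m pendant '[[0,0.2,-0.1,0,0,0,0.2],[0,0.2,-0.1,0,0,0,0.2],[0,0.1,0,0,0,0,0.2],[0,0,0,0,0,0,0.2]]';  python3 -m pendant '[[0,0.1,0,0,0,0,0.2],[0,0.1,0,0,0,0,0.2],[0,0,0,0,0,0,0.2]]'
```

```text
time: 14.0
tool_pos: [0.5504, 0.1449, 0.2711]
ee_rot: [-3.141, 0.001, -3.109]
wrist_force: [-0.5, -0.0, -0.0]
width: 0.0187
finger_force: 0.0
time: 14.3
tool_pos: [0.5503, 0.1474, 0.2708]
ee_rot: [3.142, 0.0, -3.109]
wrist_force: [-0.6, -1.0, 0.3]
width: 0.0188
finger_force: 0.0
```

The force has gone to zero, so the tray rests on its support. Releasing and going back to the lid grip at (0.560, -0.194).

```bash
python3 -m pendant '[[0,0,0,0,0,0,0.5],[0,0,0,0,0,0,0.5],[0,0,0,0,0,0,0.5],[0,0,0,0,0,0,0.5],[0,0,2,0,0,0,0.5],[0,0,4.5,0,0,0,0.5],[0,0,2.5,0,0,0,0.5],[0.1,-4.8,0,0,0,0,0.5]]'; python3 -m pendant '[[0.15,-4.8,0,0,0,0,0.5],[0.15,-4.8,0,0,0,0,0.5],[0.15,-4.8,0,0,0,0,0.5],[0.15,-4.8,0,0,0,0,0.5],[0.15,-4.8,0,0,0,0,0.5],[0.15,-4.8,0,0,0,0,0.5],[0,-0.4,0,0,0,0,0.5],[0,0,0,0,0,0,0.5]]'
```

```text
time: 15.1
tool_pos: [0.5522, 0.103, 0.3658]
ee_rot: [3.139, 0.009, -3.1]
wrist_force: [0.6, -0.2, -0.1]
width: 0.0473
finger_force: 0.0
time: 15.9
tool_pos: [0.5601, -0.1938, 0.3601]
ee_rot: [3.14, -0.001, -3.111]
wrist_force: [0.2, 0.2, 0.2]
width: 0.0466
finger_force: 0.0
```

```bash
python3 -m pendant '[[0,0,-4.5,0,0,0,0.5],[0,0,-4.5,0,0,0,0.5],[0,0,-4.5,0,0,0,0.5],[0,0,-4,0,0,0,0.5],[0,0,-2,0,0,0,0.5],[0,0,-1,0,0,0,0.5],[0,0,0,0,0,0,0.5]]'; python3 -m pendant '[[0,0,0,0,0,0,0],[0,0,0,0,0,0,0],[0,0,0,0,0,0,0],[0,0,0,0,0,0,0],[0,0,0,0,0,0,0],[0,0,0,0,0,0,0]]'; python3 - <<'E'
from h import *
for n in ("scene","top"): cv2.imwrite(f"pics/{n}5.png",imaging.snapshot(n)[:,:,::-1])
a=cv2.imread("pics/scene5.png")[90:250,140:440];b=cv2.imread("pics/top5.png")[150:330,200:500]
cv2.imwrite("pics/d5.png",cv2.resize(cv2.vconcat([a,b]),None,fx=1.75,fy=1.75,interpolation=cv2.INTER_CUBIC))
E
```

```text
time: 16.6
tool_pos: [0.5599, -0.1909, 0.1549]
ee_rot: [3.14, -0.002, -3.107]
wrist_force: [-0.4, -0.3, -0.0]
width: 0.0469
finger_force: 0.0
time: 17.2
tool_pos: [0.5606, -0.1931, 0.1566]
ee_rot: [-3.141, 0.001, -3.109]
wrist_force: [-0.2, -0.2, 3.3]
width: 0.0141
finger_force: 30.0
```

View pics/d5.png

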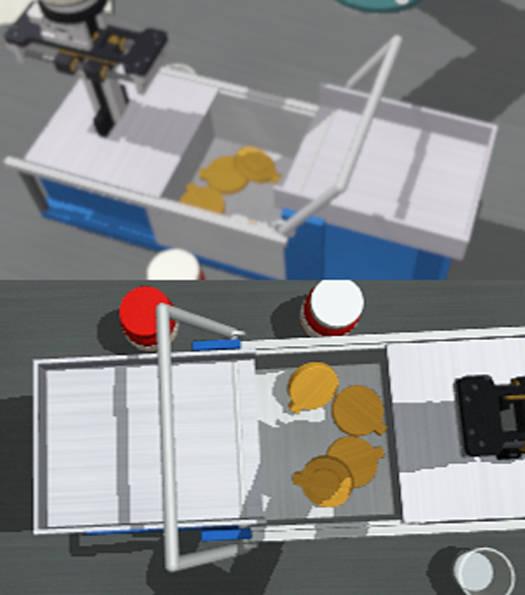

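All four castings are in the hopper (top crop (313,388), (358,410), (355,460), (322,482)). The tray is empty and level, both jars are upright, and the grip is held (14.1 mm). Sliding the lid shut.

```bash
python3 -m pendant '[[-0.03,1,0,0,0,0,0],[-0.07,2.2,0,0,0,0,0],[-0.07,2.2,0,0,0,0,0],[-0.07,2.2,0,0,0,0,0],[-0.07,2.2,0,0,0,0,0],[-0.07,2.2,0,0,0,0,0],[-0.07,2.2,0,0,0,0,0],[-0.05,1.5,0,0,0,0,0]]'; python3 -m pendant '[[0,0.5,0,0,0,0,0],[0,0.3,0,0,0,0,0],[0,0,0,0,0,0,0]]'
```

```text
time: 18.1
tool_pos: [0.5562, -0.0341, 0.1567]
ee_rot: [-3.141, 0.003, -3.108]
wrist_force: [4.2, -2.2, 3.2]
width: 0.0138
finger_force: 30.0
time: 18.4
tool_pos: [0.556, -0.0291, 0.1566]
ee_rot: [-3.139, 0.002, -3.109]
wrist_force: [2.7, -3.7, 3.9]
width: 0.0138
finger_force: 30.0
```

```bash
python3 -m pendant '[[0,0.3,0,0,0,0,0],[0,0.3,0,0,0,0,0],[0,0,0,0,0,0,0]]'
```

```text
time: 18.7
tool_pos: [0.5561, -0.029, 0.1566]
ee_rot: [-3.128, 0.002, -3.113]
wrist_force: [3.2, -16.4, 4.6]
width: 0.0139
finger_force: 30.1
```

The closed stop is reached after the full 165 mm of travel. Relax, release and retreat.

```bash
python3 -m pendant '[[0,-0.5,0,0,0,0,0],[0,0,0,0,0,0,0.5],[0,0,0,0,0,0,0.5],[0,0,0,0,0,0,0.5],[0,0,0,0,0,0,0.5],[0,0,2,0,0,0,0.5],[0,0,4.5,0,0,0,0.5],[0,0,4.5,0,0,0,0.5]]'; python3 -m pendant '[[0,0,4.5,0,0,0,0.5],[0,0,4,0,0,0,0.5],[0,-3,0,0,0,0,0.5],[-4,-4,0,0,0,0,0.5],[-4,-4,0,0,0,0,0.5],[-4,-4,0,0,0,0,0.5],[-2,-4,0,0,0,0,0.5],[0,0,0,0,0,0,0.5]]'; python3 - <<'E'
from h import *
s=imaging.snapshot("scene");t=imaging.snapshot("top")
for n,im in (("scene",s),("top",t)):
    cv2.imwrite(f"pics/{n}6.png",im[:,:,::-1]); a=cv2.imread(f"pics/{n}0.png")
    # black grip blob now (inside the lid area)
    r={"scene":(130,200,235,300),"top":(200,275,380,430)}[n]
    m=(im[r[0]:r[1],r[2]:r[3]].max(2)<45); y,x=np.nonzero(m); print(n,m.sum(),x.mean()+r[2],y.mean()+r[0])
    m=(a[r[0]:r[1],r[2]:r[3]].max(2)<45); y,x=np.nonzero(m); print(" before",m.sum(),x.mean()+r[2],y.mean()+r[0])
E
```

```text
time: 19.5
tool_pos: [0.5542, -0.0261, 0.2653]
ee_rot: [3.141, -0.004, -3.108]
wrist_force: [1.0, 0.2, -0.1]
width: 0.047
finger_force: 0.0
time: 20.3
tool_pos: [0.4267, -0.206, 0.3507]
ee_rot: [-3.14, -0.001, -3.116]
wrist_force: [-0.2, 0.6, -0.1]
width: 0.0471
finger_force: 0.0
scene 200 270.775 171.325
 before 200 263.83 169.37
top 337 396.6439169139466 236.7032640949555
 before 354 405.7909604519774 236.4180790960452
```

The grip stayed at the shut position (about 17 mm past its start, in both views). Handing in.

```bash
python3 -c "
from bench import robot
print(robot.close_job())"
```

```text
the job is handed in; nothing more can be done
None
```

The job is handed in at about 20 s: all four castings are in the hopper, the tray was lowered gently and rests level, the lid is shut against its stop, and both jars were upright when last viewed just before shutting the lid; the judge's verdict was not shown.

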